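# Dock the power-meter sled in its V on the laser table

## Robot

A 7-joint arm with a two-finger parallel gripper is mounted at the origin on the work surface. World frame = base frame: x ahead of the robot, y to its left, z up, the work surface at z = 0. Lengths are in m, angles in degrees, forces in N, time in s.
With the tool pointing down it reaches from about 0.35 to 0.9 m from the base axis. Payload 8.1 kg.
Tool frame: the origin (TCP) lies midway between the tips of the shut fingers; the grasp point (between the pads) lies 19 mm behind it; z points along the fingers, y is the direction in which the jaws open and shut (so a half turn about z gives the same grasp; the last joint's range is limited). The gripper opens to 92 mm and grips with 3 to 60 N. Pads are 19 mm wide; open, the fingers measure 130 mm over their backs; the gripper's body (75 mm by 190 mm) begins 47 mm behind the grasp point.
Start: joints at [-5.879, 24.895, 1.432, 90.138, -0.665, 64.973, -4.303], TCP at [0.625, -0, 0.198] pointing down, gripper open.
Joint ranges: [-149.89, 149.89], [-25.12, 119.58], [-72.63, 75.52], [4.76, 147.25], [-75.54, 255.54], [6.69, 114.76], [-157.13, 157.13]. Speed limits (degrees/s): [127.2, 127.2, 172.46, 172.46, 180, 180, 180].

## Interface

Orientations are given as a 3x3 rotation matrix whose columns are the frame's x, y, z axes.
In Python, from workcell import status, grab_frame, manip gives the robot as it stands.
- The arm moves only by the tool send_rows, never from a script. Its argument "deltas" is a list of rows, each a list of 3 entries, a list of its own where there are three numbers: the turn, a rotation vector about the tool's x, y, z in degrees, then the shift along the tool's x, y, z in mm, then the gripper's target within -1 to 1 (shut at 1, half-way at 0, fully open at -1). In form: [[[rx, ry, rz], [x, y, z], fingers], ...]. A call has 1 to 10 rows; each row is the pose to reach, as a shift and turn from the pose commanded when the call began, along the tool's axes at that moment; what a row does not reach only later rows make up. A row lasts 1/12 s, in which the tool goes at most 41.7 mm and 7.16 degrees, less where a joint would pass 70% of its speed; a pose out of reach is approached as far as the arm can. A call with a gripper value outside its range is refused whole. The fingers move at their own pace and stop on an object; the grip force is fixed at half the most. Time passes only in rows, so rows that repeat a pose let the fingers close. It gives the time, the measured TCP pose, the force and the opening at its end, in the units of the state.
- status.sense(): the state, without advancing time (a new reading comes with each control period).
- grab_frame(name): name is "scene" or "side" or "wrist"; returns a dict with "pixels" (384x512x3 uint8, red, green, blue), "range_z" (384x512 float32, m along the optical axis (not along the pixel's ray), 0 where there is no reading), "intrinsics" (3x3 intrinsics, pixels), "rvec" (rotation vector, rad) and "tvec" (3), from world to camera coordinates, as OpenCV has them. Camera axes: x right, y down, z forward; pixel columns grow to the right and rows downward; lengths in m; the calibration is good to about 2 mm. A picture is of the moment at which its call begins.
- manip.sign_off(): hands the job in, once; it reports no verdict.
The state is a dict: "time_s": time; "joint_positions": joint angles; "joint_velocities": joint speeds; "joint_efforts": joint torques, N m; "position": TCP position; "ee_rot": TCP orientation; "wrist_force": force on the tool from outside, world axes, zero at the start; "torque": the same for the moment, N m; "opening": finger opening in m.
Only numpy, scipy, OpenCV 4.12 (cv2) and the standard library are available. Lean on these libraries where they do the work, as an engineer would, in place of code of your own. Each camera call takes 0.05 s, during which the arm holds its last target. There are 200 camera calls.

## Task

Put the power-meter sled back in front of the laser: slide it along the table, nose first, into the V made by the two guide bars, and push it until it is fully home, its tapered nose lying flush against both bars. Keep the sled flat on the table all the way - slide it, do not lift it - and do not knock the other things on the table out of place. Let go of it when it is home.

Things in the scene. Friction and masses are not known exactly. Their poses are not given: they have to be found in the camera images.
- sled: Power-meter sled: flat black plate 190 long, 90 wide, underside 3 and top 15 above the table, on four white sliding pads. Its front 52 mm tapers, each side 30 degrees to its length, to a blunt nose 30 wide. Carries a sensor head, an iris and, at the tail, a handle. 0.6 to 0.95 kg; slides at 3 to 7 N. Origin: on the table under the plate's middle; x to the nose, y to its left, z up
- sled_handle (a point): Middle of the sled's bright handle bar: round, 11 thick, running across the sled (along its y), 55 above the table, 80 behind the sled's middle, on two uprights as thick, 70 apart between centres. Within 85 ahead of the bar and anywhere behind it only the plate (top at 15) lies; its tail edge is 15 behind the bar
- sled_nose (a point): Middle of the sled's blunt nose edge, 95 mm ahead of the sled's origin, at table height
- sled_sensor (a point): Centre of the sled's round black finned sensor head, 50 across, 70 above the table; it spans 12 to 44 mm ahead of the sled's middle, top at 95. In front of it, 75 ahead of the sled's middle, stands a round iris 36 across, top at 97 with its lever
- dock: V dock: two bright aluminium bars, 140 long, 20 wide, 20 high, fixed to the table at 30 degrees either side of the dock's centre line: the sled nose's taper. Origin: on the table on the centre line where the gap is 30 wide, where the middle of the sled's nose edge lies when home. x runs along the centre line from the mouth into the V, the way the sled is pushed; at home the sled's x lies along it
- dock_mouth (a point): Middle of the V's open mouth at table height, 113 mm before the dock's origin (its -x); the gap between the inner faces is 160 wide here and 20 at the narrow end, 9 mm beyond the origin
- laser: The laser: a grey tube 44 across and 280 long lying level, its axis 70 above the table, in two black clamps up to 103 high and 90 wide; fixed beyond the narrow end of the dock, in line with it. Origin: on the table below the tube's front end; x points along the tube away from the dock
- pedestal: Bystander: bare steel pedestal post standing beside the dock, 33 across its foot, 77 high. Origin under its centre
- lens_tube: Bystander: black lens tube standing on end beside the dock, 35 across, 70 high. Origin under its centre
- driver: Bystander: screwdriver lying on the table, 190 long, black handle. Origin near its middle, x along it towards the tip
- fork: Bystander: flat steel clamping fork lying on the table, 96 by 36, 16 high with its screw. Origin under its middle
- mirror: Bystander: mirror in a square black mount on a 50 mm square base, 93 high. Origin under its base
- target: Bystander: white target plate 70 wide on a post and a 45 by 60 base, 95 high. Origin under its base
- optics_box: Bystander: white and grey storage box 90 by 70 by 35 high. Origin under its centre
Mind the look-alikes: they are no part of the job. Leave any brown or turquoise look-alike of the sled alone.

How it is judged:
By the outcome, as a careful person would: the job done as asked, in the order asked, and still so for the second after the job is handed in, with the robot touching nothing.
It also fails if it takes over 42 s, if anything falls off the work surface, if the arm or the gripper's body presses on something with over 40 N, if the wrist force passes 120 N, or if a joint passes its speed limit or range.

## Working session

There is one attempt and no reset: what is moved stays moved. The work goes in short steps, Python scripts to look and compute and a tool call to move; the robot and the scene stay as the last step left them, time stands still between calls to the robot, and variables do not carry over. Pictures are saved under pics/ and viewed, about 8 in all and at most 12, crops included, and the job is handed in when it is done.

Besides the shell and the picture viewer there is one more tool, called after "Call:" as name(argument=value, ...) on one line, values as JSON. send_rows: Moves the arm, as the interface text tells. Its arguments: {"type":"object","properties":{"deltas":{"type":"array"}},"required":["deltas"]}

```bash
mkdir -p pics; cat > h.py <<'E'
import numpy as np, cv2
from workcell import status, grab_frame, manip
def save(name,fn):
    f=grab_frame(name); cv2.imwrite('pics/'+fn,f['pixels'][:,:,::-1]); np.savez('pics/'+fn+'.npz',**f); return f
def load(fn): return dict(np.load('pics/'+fn+'.npz'))
def pts(f):
    "world xyz per pixel from depth"
    R=cv2.Rodrigues(np.array(f['rvec'],float))[0]; t=np.array(f['tvec'],float).ravel(); z=f['range_z']
    v,u=np.mgrid[:z.shape[0],:z.shape[1]]
    r=np.stack([u,v,np.ones_like(u)],-1)@np.linalg.inv(f['intrinsics']).T
    P=(r*z[...,None]-t)@R; P[z==0]=np.nan; return P
def ray(f,u,v,h):
    R=cv2.Rodrigues(np.array(f['rvec'],float))[0]; t=np.array(f['tvec'],float).ravel()
    d=R.T@np.linalg.inv(f['intrinsics'])@[u,v,1]; c=-R.T@t
    return c+d*(h-c[2])/d[2]
E
python3 - <<'E'
from h import *
a=save('scene','s0.png'); b=save('side','d0.png')
s=status.sense(); print(s['time_s'],s['position'],s['ee_rot'],s['opening'])
for f in(a,b):
    R=cv2.Rodrigues(np.array(f['rvec'],float))[0]; print(-R.T@np.array(f['tvec']).ravel(),R[2])
E
```

```text
0.1 [ 6.24511003e-01 -3.90409961e-05  1.97027430e-01] [[ 4.69478443e-06  9.99999015e-01 -1.40345815e-03]
 [ 9.99999992e-01 -4.87411582e-06 -1.27774832e-04]
 [-1.27781547e-04 -1.40345753e-03 -9.99999007e-01]] 0.09189867746018565
[ 0.9625171  -0.39315585  0.79545368] [-0.45692909  0.49391147 -0.73977515]
[0.11758165 0.87531748 0.71877917] [ 0.36986295 -0.7149332  -0.59335648]
```

View pics/s0.png

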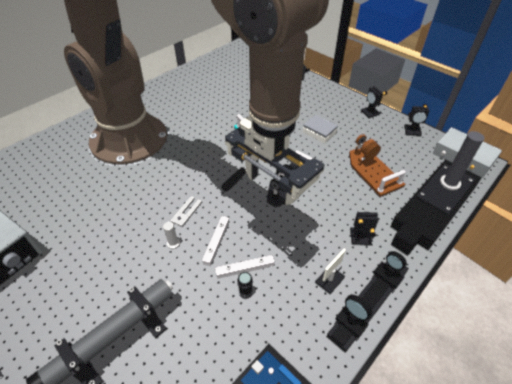

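View pics/d0.png

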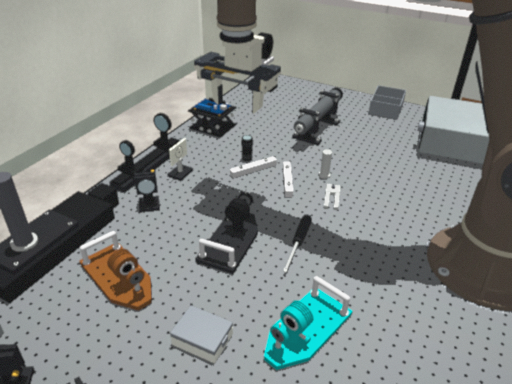

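The side view shows the black sled at (228,240) with its handle at (217,250) and its nose facing the dock bars at (254,167) and (288,178). The scene view shows the bars at (216,240) and (245,266), with the gripper hiding the sled.

```bash
python3 - <<'E'
from h import *
def rect(P,m,n):
    q=P[m][:,:2].astype(np.float32)*1000
    c,s,a=cv2.minAreaRect(q); b=cv2.boxPoints((c,s,a)); print(n,len(q),np.round(c,1),np.round(s,1),'corners',np.round(b,0).tolist())
for fn,boxes in (('s0.png',{'barA':(190,205,240,270),'barB':(205,250,285,285),'laser':(20,275,180,384),'ped':(155,215,190,250),'lens':(232,268,262,298)}),
                 ('d0.png',{'barA':(275,155,300,202),'barB':(222,150,282,182),'handle':(190,230,240,268),'sled':(190,190,265,275),'sensor':(220,188,262,225),'iris':(235,188,262,222),'driver':(275,205,318,280),'mirror':(130,165,165,215),'lens':(235,130,258,166),'ped':(315,145,335,185),'target':(165,130,195,182),'box':(165,300,240,362),'fork':(320,180,345,210)})):
    f=load(fn); P=pts(f); br=f['pixels'].min(-1)
    for n,(u0,v0,u1,v1) in boxes.items():
        w=np.zeros(br.shape,bool); w[v0:v1,u0:u1]=1; z=P[...,2]
        if 'bar' in n: m=w&(z>.016)&(z<.024)
        elif n=='handle': m=w&(z>.048)&(z<.066)&(br>120)
        elif n=='sled': m=w&(z>.011)&(z<.019)
        elif n in('sensor',): m=w&(z>.03)&(z<.1)
        else: m=w&(z>.008)
        k,l=cv2.connectedComponents(m.astype(np.uint8)); 
        if k>1: m=l==1+np.argmax(np.bincount(l.ravel())[1:])
        if m.sum()>4: rect(P,m,fn[0]+' '+n); print('   z',np.round(np.nanpercentile(z[m],[1,50,99]),4))
E
```

```text
s barA 361 [513.7 -79.4] [ 21.  138.8] corners [[472.0, -23.0], [537.0, -146.0], [555.0, -136.0], [491.0, -13.0]]
   z [0.0162 0.0195 0.0232]
s barB 423 [620.7 -83.5] [139.2  21.8] corners [[575.0, -137.0], [593.0, -148.0], [667.0, -30.0], [648.0, -19.0]]
   z [0.0164 0.0194 0.0233]
s laser 4617 [ 561.3 -391.4] [290.   77.7] corners [[516.0, -535.0], [594.0, -538.0], [606.0, -248.0], [529.0, -245.0]]
   z [0.0088 0.0878 0.1025]
s ped 245 [ 439.  -157.2] [26.6 25. ] corners [[423.0, -149.0], [429.0, -173.0], [455.0, -166.0], [449.0, -142.0]]
   z [0.0085 0.0561 0.0787]
s lens 417 [ 651.7 -112.5] [58.2 74.5] corners [[604.0, -111.0], [662.0, -159.0], [699.0, -114.0], [642.0, -66.0]]
   z [0.0086 0.0556 0.072 ]
d barA 210 [511.1 -76.1] [ 20.  138.5] corners [[470.0, -19.0], [534.0, -142.0], [552.0, -133.0], [488.0, -10.0]]
   z [0.0163 0.019  0.0229]
d barB 216 [617.3 -80.3] [140.4  26.2] corners [[568.0, -132.0], [590.0, -146.0], [667.0, -29.0], [645.0, -14.0]]
   z [0.0162 0.0189 0.0229]
d handle 191 [511.4 283.1] [79.4 12.3] corners [[471.0, 285.0], [473.0, 273.0], [552.0, 281.0], [5
[... 746 characters left out ...]
s 252 [ 662.7 -122.3] [32.6 34.9] corners [[642.0, -110.0], [652.0, -144.0], [683.0, -135.0], [674.0, -101.0]]
   z [0.0098 0.047  0.0719]
d ped 228 [ 434.3 -152.6] [27.3 25.2] corners [[416.0, -157.0], [437.0, -171.0], [452.0, -148.0], [431.0, -134.0]]
   z [0.0088 0.0472 0.0777]
d target 660 [827.3  -8.9] [ 62.1 195.3] corners [[736.0, 38.0], [874.0, -100.0], [918.0, -56.0], [781.0, 82.0]]
   z [0.0081 0.045  0.0945]
d box 2167 [433.8 456.1] [93.9 72.7] corners [[385.0, 490.0], [389.0, 417.0], [483.0, 422.0], [479.0, 495.0]]
   z [0.0088 0.0338 0.037 ]
d fork 188 [379.5 -65.9] [35.6 96.6] corners [[349.0, -25.0], [376.0, -117.0], [410.0, -107.0], [383.0, -15.0]]
   z [0.008  0.0096 0.0147]
```

The bars are 140×20 and 60° apart. The dock axis runs at -92.1° with its origin near (564,-127). The sled runs at -83.8°, with its middle near (522,202) and its handle near (513,282). I'll move above the handle and turn the jaws along the sled.

Call:
send_rows(deltas=[[[0,0,-6],[25,-10,0],-1],[[0,0,-13],[60,-24,0],-1],[[0,0,-20],[95,-38,0],-1],[[0,0,-27],[130,-52,0],-1],[[0,0,-34],[165,-66,0],-1],[[0,0,-41],[200,-80,0],-1],[[0,0,-48],[230,-92,0],-1],[[0,0,-55],[255,-101,0],-1],[[0,0,-62],[270,-108,0],-1],[[0,0,-69],[281,-112,0],-1]])

```text
time_s: 0.93
position: [0.5112, 0.2835, 0.1975]
ee_rot: [[-0.937, 0.35, -0.001], [0.35, 0.937, 0.001], [0.001, 0.0, -1.0]]
wrist_force: [-0.4, -0.3, 1.0]
opening: 0.0919
```

Call:
send_rows(deltas=[[[0,0,-7],[0,0,0],-1],[[0,0,-14],[0,0,0],-1],[[0,0,-20],[0,0,0],-1],[[0,0,-25],[0,0,0],-1],[[0,0,-27],[0,0,0],-1],[[0,0,-27],[0,0,0],-1],[[0,0,-27],[0,0,0],-1]])

```text
time_s: 1.52
position: [0.5129, 0.2807, 0.1974]
ee_rot: [[-0.995, -0.103, -0.001], [-0.103, 0.995, -0.0], [0.001, -0.0, -1.0]]
wrist_force: [0.9, -0.0, 0.5]
opening: 0.0921
```

```bash
python3 - <<'E'
from h import *
f=save('wrist','w1.png'); g=save('scene','s1.png')
s=status.sense(); print(s['time_s'],s['position'],np.round(s['ee_rot'],4),np.round(s['joint_positions'],1),s['wrist_force'])
R=cv2.Rodrigues(np.array(f['rvec'],float))[0]; print(-R.T@np.array(f['tvec']).ravel(),R[2])
cv2.imwrite('pics/ws1.png',np.hstack([cv2.resize(x['pixels'][:,:,::-1],(400,300)) for x in (f,g)]))
E
```

```text
1.6167 [0.51296785 0.2808588  0.19753571] [[-9.947e-01 -1.030e-01 -3.000e-04]
 [-1.030e-01  9.947e-01 -2.000e-04]
 [ 3.000e-04 -2.000e-04 -1.000e+00]] [-16.5  23.4 -24.3  94.3  10.4  64.5  52.4] [-1.97862528 -0.24367843 -0.39534381]
[0.43788366 0.27260923 0.38438582] [ 0.28232564  0.02934066 -0.95886984]
```

View pics/ws1.png

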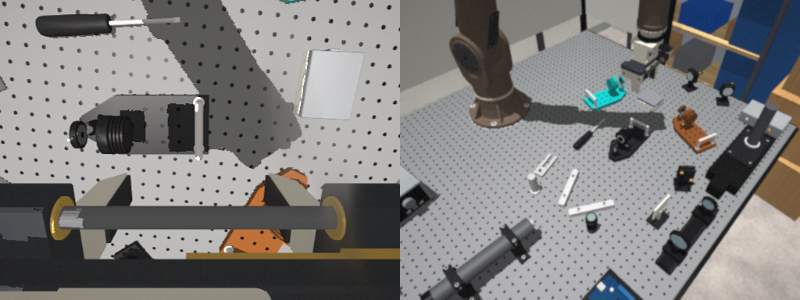

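The wrist crop shows the sled, with its handle at (200,128) in the half-scale picture. The scene crop shows the sled clear at (628,142). I'll refine the handle from both.

```bash
python3 - <<'E'
from h import *
for fn,(u0,v0,u1,v1) in (('w1.png',(235,110,275,215)),('s1.png',(255,145,330,215))):
    f=load(fn);P=pts(f);z=P[...,2];br=f['pixels'].min(-1).astype(int)
    w=np.zeros(z.shape,bool);w[v0:v1,u0:u1]=1
    for n,m in (('handle',w&(z>.05)&(z<.066)&(br>120)),('plate',w&(z>.011)&(z<.019)&(br<90))):
        if n=='plate':
            w[:]=0
            if fn[0]=='w': w[115:205,100:275]=1
            else: w[140:225,240:340]=1
            m=w&(z>.011)&(z<.019)&(br<110)
        k,l=cv2.connectedComponents(m.astype(np.uint8)); m=l==1+np.argmax(np.bincount(l.ravel())[1:]) if n=='handle' else m
        q=P[m][:,:2].astype(np.float32)*1000
        if len(q)<5: print(fn,n,len(q)); continue
        c,s,a=cv2.minAreaRect(q);print(fn,n,len(q),np.round(c,1),np.round(s,1),np.round(cv2.boxPoints((c,s,a)),0).tolist(),np.round(np.percentile(z[m],[2,50,98]),4))
E
```

```text
w1.png handle 697 [514.8 281.6] [80.5 10.2] [[474.0, 283.0], [475.0, 272.0], [555.0, 280.0], [554.0, 291.0]] [0.0564 0.0596 0.0614]
w1.png plate 5417 [523.2 202. ] [ 89.7 189.2] [[468.0, 291.0], [489.0, 103.0], [578.0, 113.0], [558.0, 301.0]] [0.0133 0.0149 0.0165]
s1.png handle 18 [547.4 281.3] [12.5  9.1] [[540.0, 282.0], [545.0, 274.0], [555.0, 281.0], [550.0, 288.0]] [0.052  0.0572 0.0612]
s1.png plate 900 [437.2 190.3] [262.5 192.5] [[296.0, 272.0], [317.0, 80.0], [578.0, 109.0], [557.0, 300.0]] [0.0115 0.0143 0.0175]
```

Call:
send_rows(deltas=[[[0,0,-0.4],[-2,0.6,15],-1],[[0,0,-0.4],[-2,0.6,45],-1],[[0,0,-0.4],[-2,0.6,75],-1],[[0,0,-0.4],[-2,0.6,105],-1],[[0,0,-0.4],[-2,0.6,130],-1],[[0,0,-0.4],[-2,0.6,148],-1],[[0,0,-0.4],[-2,0.6,158],-1],[[0,0,-0.4],[-2,0.6,159],-1],[[0,0,-0.4],[-2,0.6,159],-1]])

```text
time_s: 2.37
position: [0.515, 0.282, 0.0389]
ee_rot: [[-0.994, -0.111, -0.0], [-0.111, 0.994, -0.0], [0.0, -0.0, -1.0]]
wrist_force: [-0.8, -0.4, 0.0]
opening: 0.0921
```

Call:
send_rows(deltas=[[[0,0,0],[0,0,0],0],[[0,0,0],[0,0,0],0.5],[[0,0,0],[0,0,0],0.8],[[0,0,0],[0,0,0],1],[[0,0,0],[0,0,0],1],[[0,0,0],[0,0,0],1],[[0,0,0],[0,0,0],1],[[0,0,0],[0,0,0],1],[[0,0,0],[0,0,0],1],[[0,0,0],[0,0,0],1]])

```text
time_s: 3.2
position: [0.5149, 0.2818, 0.0387]
ee_rot: [[-0.994, -0.111, -0.0], [-0.111, 0.994, -0.0], [0.0, -0.0, -1.0]]
wrist_force: [0.1, -1.1, 0.0]
opening: 0.0302
```

```bash
python3 - <<'E'
from h import *
s=status.sense(); print(s['time_s'],s['position'],np.round(s['ee_rot'],4),s['wrist_force'],s['torque'],s['opening'])
E
```

```text
3.2 [0.51493517 0.281771   0.03869943] [[-9.938e-01 -1.114e-01 -1.000e-04]
 [-1.114e-01  9.938e-01 -1.000e-04]
 [ 1.000e-04 -0.000e+00 -1.000e+00]] [ 0.07355956 -1.05274648  0.03990904] [ 0.1580461  -0.06519419 -0.0188856 ] 0.030195287782346897
```

Still closing; wait longer.

Call:
send_rows(deltas=[[[0,0,0],[0,0,0],1],[[0,0,0],[0,0,0],1],[[0,0,0],[0,0,0],1],[[0,0,0],[0,0,0],1],[[0,0,0],[0,0,0],1],[[0,0,0],[0,0,0],1],[[0,0,0],[0,0,0],1],[[0,0,0],[0,0,0],1]])

```text
time_s: 3.87
position: [0.515, 0.2818, 0.0387]
ee_rot: [[-0.994, -0.111, -0.0], [-0.111, 0.994, -0.0], [0.0, -0.0, -1.0]]
wrist_force: [-0.6, -0.2, -0.2]
opening: 0.0002
```

Opening is about 0, so the jaws shut on nothing. I'll look.

```bash
python3 - <<'E'
from h import *
f=save('wrist','w2.png'); g=save('side','d2.png'); e=save('scene','s2.png')
c=lambda im,u,v,r:cv2.resize(im[v-r*3//4:v+r*3//4,u-r:u+r,::-1],(400,300))
cv2.imwrite('pics/c2.png',np.vstack([np.hstack([cv2.resize(f['pixels'][:,:,::-1],(400,300)),c(g['pixels'],225,235,80)]),np.hstack([c(e['pixels'],290,180,80),cv2.resize(g['pixels'][:,:,::-1],(400,300))])]))
E
```

```text
(no output)
```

View pics/c2.png

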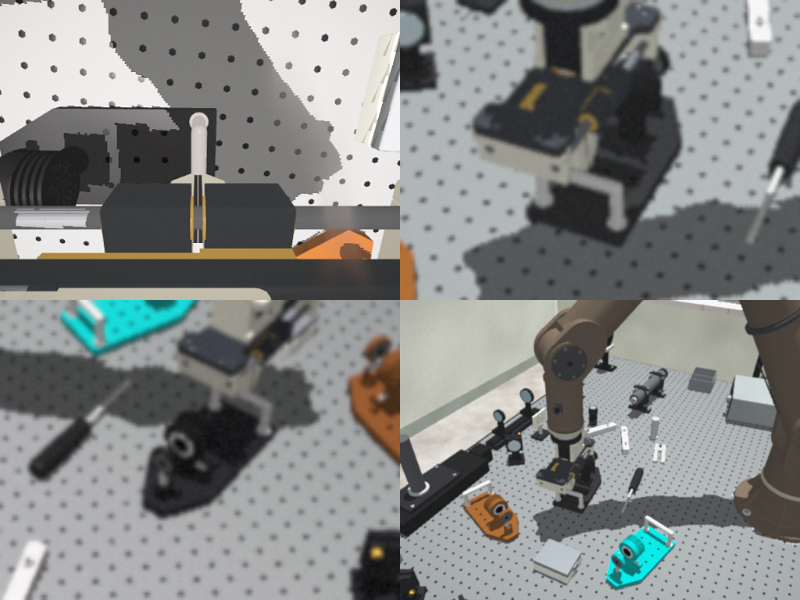

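The wrist view (top left) shows the bar running into the shut fingers at (197,200). It isn't clear whether it is actually held, so I'll zoom in.

```bash
python3 - <<'E'
from h import *
f=load('w2.png'); P=pts(f); print(status.sense()['opening'])
cv2.imwrite('pics/c3.png',cv2.resize(f['pixels'][130:340,180:330,::-1],None,fx=2.8,fy=2.8,interpolation=2))
for v in range(150,330,8):
    print(v,[(u,)+tuple(np.round(P[v,u]*1000).tolist()) for u in (242,248,253,258,264)])
E
```

```text
0.0003885581072287226
150 [(242, 478.0, 270.0, 14.0), (248, 477.0, 274.0, 19.0), (253, 475.0, 277.0, 27.0), (258, 475.0, 280.0, 23.0), (264, 476.0, 284.0, 17.0)]
158 [(242, 483.0, 270.0, 17.0), (248, 476.0, 274.0, 47.0), (253, 475.0, 277.0, 52.0), (258, 475.0, 280.0, 51.0), (264, 481.0, 285.0, 18.0)]
166 [(242, 489.0, 271.0, 14.0), (248, 478.0, 275.0, 59.0), (253, 477.0, 277.0, 60.0), (258, 477.0, 280.0, 59.0), (264, 487.0, 286.0, 16.0)]
174 [(242, 494.0, 272.0, 16.0), (248, 482.0, 275.0, 59.0), (253, 482.0, 278.0, 60.0), (258, 482.0, 280.0, 60.0), (264, 492.0, 286.0, 14.0)]
182 [(242, 500.0, 272.0, 15.0), (248, 486.0, 276.0, 61.0), (253, 486.0, 278.0, 61.0), (258, 486.0, 281.0, 60.0), (264, 498.0, 287.0, 15.0)]
190 [(242, 506.0, 273.0, 14.0), (248, 491.0, 276.0, 59.0), (253, 491.0, 279.0, 60.0), (258, 490.0, 281.0, 61.0), (264, 503.0, 288.0, 16.0)]
198 [(242, 511.0, 273.0, 15.0), (248, 496.0, 276.0, 59.0), (253, 495.0, 279.0, 61.0), (258, 495.0, 282.0, 59.0), (264, 509.0, 288.0, 16.0)]
206 [(242, 517.0, 274.0, 15.0), (248, 501.0, 277.0, 59.0), (253, 500.0, 280.0, 60.0), (258, 500.0,
[... 1478 characters left out ...]
76.0, 157.0), (248, 518.0, 280.0, 114.0), (253, 522.0, 282.0, 108.0), (258, 518.0, 284.0, 113.0), (264, 487.0, 281.0, 157.0)]
302 [(242, 490.0, 276.0, 157.0), (248, 522.0, 280.0, 113.0), (253, 525.0, 283.0, 109.0), (258, 522.0, 284.0, 114.0), (264, 488.0, 281.0, 159.0)]
310 [(242, 492.0, 276.0, 157.0), (248, 525.0, 280.0, 114.0), (253, 612.0, 292.0, -0.0), (258, 525.0, 285.0, 114.0), (264, 492.0, 282.0, 157.0)]
318 [(242, 494.0, 276.0, 158.0), (248, 621.0, 289.0, 0.0), (253, 619.0, 293.0, 1.0), (258, 494.0, 280.0, 158.0), (264, 494.0, 282.0, 158.0)]
326 [(242, 495.0, 276.0, 160.0), (248, 495.0, 278.0, 160.0), (253, 495.0, 279.0, 160.0), (258, 494.0, 280.0, 161.0), (264, 495.0, 282.0, 160.0)]
```

View pics/c3.png

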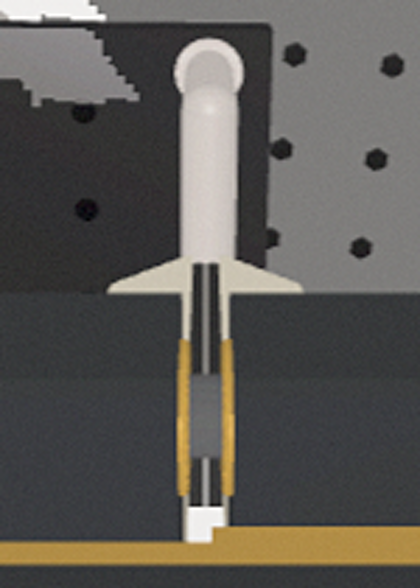

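The fingers look shut above the bar, so I'll check where the tips really are relative to the reported TCP.

```bash
python3 - <<'E'
from h import *
s=status.sense(); print(s['position'],s['opening'])
f=load('d0.png');P=pts(f);z=P[...,2]
for (u0,v0,u1,v1) in ((195,60,225,115),(245,70,275,115)):
    q=P[v0:v1,u0:u1].reshape(-1,3); q=q[(abs(q[:,0]-.6245)<.08)&(abs(q[:,1])<.05)&(q[:,2]>.12)]; print('start tips',len(q),q[:,2].min() if len(q) else 0,np.round(q[np.argsort(q[:,2])[:4]],3).tolist())
f=load('w1.png');P=pts(f);q=P.reshape(-1,3);q=q[(q[:,2]>.15)&(abs(q[:,0]-.513)<.06)];o=np.argsort(q[:,2])[:400:50];print('w1 low',np.round(q[o],3).tolist())
for fn in('d2.png','s2.png'):
    P=pts(load(fn)); q=P.reshape(-1,3); a=np.deg2rad(96.3)
    d=q-[.515,.2818,0]; lx=d[:,0]*np.sin(a)-d[:,1]*np.cos(a); ly=d[:,0]*np.cos(a)+d[:,1]*np.sin(a)
    m=(abs(lx)<.06)&(abs(ly)<.07)&(q[:,2]>.02)
    for z0 in np.arange(.02,.16,.01):
        k=m&(q[:,2]>=z0)&(q[:,2]<z0+.01)
        if k.sum(): print(fn,round(z0,2),k.sum(),'across',np.round([lx[k].min(),lx[k].max()],3),'along',np.round([ly[k].min(),ly[k].max()],3))
E
```

```text
[0.51496951 0.2818123  0.03874892] 0.0003885581072287226
start tips 743 0.2249291163160404 [[0.67, -0.004, 0.225], [0.67, 0.009, 0.225], [0.671, 0.004, 0.225], [0.671, -0.01, 0.225]]
start tips 493 0.22567077036623248 [[0.579, 0.006, 0.226], [0.574, 0.01, 0.226], [0.574, 0.009, 0.228], [0.572, 0.008, 0.228]]
w1 low [[0.509, 0.231, 0.225], [0.522, 0.235, 0.227], [0.509, 0.231, 0.228], [0.521, 0.235, 0.229], [0.498, 0.329, 0.23], [0.515, 0.234, 0.231], [0.508, 0.326, 0.232], [0.51, 0.231, 0.232]]
d2.png 0.02 36 across [-0.043  0.035] along [-0.002  0.007]
d2.png 0.03 32 across [-0.043  0.037] along [-0.003  0.006]
d2.png 0.04 29 across [-0.042  0.036] along [0.001 0.008]
d2.png 0.05 99 across [-0.042  0.002] along [-0.004  0.008]
d2.png 0.06 20 across [-0.037 -0.003] along [-0.007  0.005]
d2.png 0.07 17 across [-0.013 -0.01 ] along [-0.018  0.011]
d2.png 0.08 38 across [-0.013 -0.005] along [-0.017  0.019]
d2.png 0.09 36 across [-0.013 -0.005] along [-0.012  0.018]
d2.png 0.1 13 across [-0.012 -0.011] along [-0.002  0.019]
d2.png 0.13 22 across [-0.038 -0.013] along [-0.027  0.031]
d2.
[... 240 characters left out ...]
s2.png 0.03 15 across [-0.041  0.039] along [-0.008 -0.001]
s2.png 0.04 15 across [-0.038  0.038] along [-0.009 -0.   ]
s2.png 0.05 43 across [-0.003  0.039] along [-0.008  0.002]
s2.png 0.06 12 across [-0.004  0.034] along [-0.005  0.004]
s2.png 0.07 10 across [0.009 0.012] along [-0.015  0.011]
s2.png 0.08 20 across [0.004 0.011] along [-0.021  0.016]
s2.png 0.09 18 across [0.003 0.012] along [-0.02   0.016]
s2.png 0.1 8 across [0.009 0.01 ] along [-0.021 -0.003]
s2.png 0.13 12 across [0.013 0.036] along [-0.033  0.027]
s2.png 0.14 72 across [0.016 0.036] along [-0.065  0.069]
s2.png 0.15 121 across [0.019 0.036] along [-0.059  0.069]
s2.png 0.16 45 across [0.005 0.034] along [-0.06  0.07]
```

All three cameras agree that the real fingertips are about 27 mm higher than the reported TCP: 0.225 against 0.1975 open, and about 0.066 against 0.039 shut. They shut above the bar without touching it. I'll open, go down about 27 mm more while watching the force, and grip again.

Call:
send_rows(deltas=[[[0,0,0],[0,0,0],-1],[[0,0,0],[0,0,0],-1],[[0,0,0],[0,0,0],-1],[[0,0,0],[0,0,0],-1],[[0,0,0],[0,0,0],-1],[[0,0,0],[0,0,0],-1],[[0,0,0],[0,0,0],-1],[[0,0,0],[0,0,0],-1],[[0,0,0],[0,0,0],-1],[[0,0,0],[0,0,0],-1]])

```text
time_s: 4.85
position: [0.515, 0.2818, 0.0387]
ee_rot: [[-0.994, -0.111, 0.0], [-0.111, 0.994, -0.0], [-0.0, -0.0, -1.0]]
wrist_force: [-0.0, 0.3, -0.0]
opening: 0.0625
```

Call:
send_rows(deltas=[[[0,0,0],[0,0,4],-1],[[0,0,0],[0,0,9],-1],[[0,0,0],[0,0,14],-1],[[0,0,0],[0,0,19],-1],[[0,0,0],[0,0,24],-1],[[0,0,0],[0,0,27],-1],[[0,0,0],[0,0,27],-1]])

```text
time_s: 5.43
position: [0.5144, 0.2815, 0.0107]
ee_rot: [[-0.994, -0.112, -0.001], [-0.112, 0.994, -0.001], [0.001, -0.001, -1.0]]
wrist_force: [0.4, -0.0, -0.6]
opening: 0.0919
```

Call:
send_rows(deltas=[[[0,0,0],[0,0,0],0.5],[[0,0,0],[0,0,0],1],[[0,0,0],[0,0,0],1],[[0,0,0],[0,0,0],1],[[0,0,0],[0,0,0],1],[[0,0,0],[0,0,0],1],[[0,0,0],[0,0,0],1],[[0,0,0],[0,0,0],1],[[0,0,0],[0,0,0],1],[[0,0,0],[0,0,0],1]])

```text
time_s: 6.27
position: [0.515, 0.2818, 0.0117]
ee_rot: [[-0.994, -0.111, 0.0], [-0.111, 0.994, -0.0], [-0.0, -0.0, -1.0]]
wrist_force: [-0.5, 0.4, 0.5]
opening: 0.0297
```

Call:
send_rows(deltas=[[[0,0,0],[0,0,0],1],[[0,0,0],[0,0,0],1],[[0,0,0],[0,0,0],1],[[0,0,0],[0,0,0],1],[[0,0,0],[0,0,0],1],[[0,0,0],[0,0,0],1]])

```text
time_s: 6.77
position: [0.515, 0.282, 0.0118]
ee_rot: [[-0.994, -0.111, 0.0], [-0.111, 0.994, 0.0], [-0.0, 0.0, -1.0]]
wrist_force: [-0.3, 0.5, -0.5]
opening: 0.01
```

The opening is 10 mm, so the bar is held. I'll slide to 80 mm short of home, turning the sled to the dock axis.

Call:
send_rows(deltas=[[[0,0,0.3],[-1,-4,0],1],[[0,0,1],[-4,-14,0],1],[[0,0,1.8],[-7,-26,0],1],[[0,0,2.5],[-10,-38,0],1],[[0,0,3.2],[-13,-50,0],1],[[0,0,3.9],[-16,-62,0],1],[[0,0,4.6],[-19,-74,0],1],[[0,0,5.1],[-21,-84,0],1],[[0,0,5.4],[-23,-90,0],1],[[0,0,5.5],[-23,-92,0],1]])

```text
time_s: 7.6
position: [0.5489, 0.1912, 0.0117]
ee_rot: [[-1.0, -0.013, 0.0], [-0.013, 1.0, -0.001], [-0.0, -0.001, -1.0]]
wrist_force: [0.5, 2.4, -2.3]
opening: 0.0102
```

```bash
python3 - <<'E'
from h import *
s=status.sense(); print(s['time_s'],s['position'],np.round(s['ee_rot'],4).tolist(),s['wrist_force'],s['torque'],s['opening'])
p=np.array(s['position'])*1000;R=s['ee_rot'];g=np.array([573.3,128,p[2]])
print('tool shift to W',R.T@(g-p), 'yaw',np.degrees(np.arctan2(R[1][1],R[0][1])))
E
```

```text
7.6 [0.54888969 0.19118497 0.01173442] [[-0.9999, -0.0133, 0.0004], [-0.0133, 0.9999, -0.0005], [-0.0004, -0.0005, -1.0]] [ 0.47480019  2.39214146 -2.28676273] [ 0.73377143 -0.09900017 -0.08189852] 0.01015055485750312
tool shift to W [-2.35691527e+01 -6.35035157e+01  4.35057129e-02] yaw 90.76081213994476
```

Call:
send_rows(deltas=[[[0,0,0.3],[-2,-4,0],1],[[0,0,0.8],[-6,-14,0],1],[[0,0,1.3],[-10,-26,0],1],[[0,0,1.8],[-14,-38,0],1],[[0,0,2.3],[-18,-49,0],1],[[0,0,2.6],[-21,-57,0],1],[[0,0,2.8],[-23,-62,0],1],[[0,0,2.9],[-23.6,-63.5,0],1],[[0,0,2.9],[-23.6,-63.5,0],1]])

```text
time_s: 8.35
position: [0.573, 0.1285, 0.0117]
ee_rot: [[-0.999, 0.036, 0.0], [0.036, 0.999, -0.001], [-0.0, -0.001, -1.0]]
wrist_force: [0.5, -1.0, -0.3]
opening: 0.0099
```

```bash
python3 - <<'E'
from h import *
s=status.sense(); print(s['time_s'],s['position'],np.round(s['ee_rot'],4).tolist(),s['wrist_force'],s['opening'])
f=save('wrist','w4.png'); g=save('side','d4.png'); e=save('scene','s4.png')
c=lambda im,u,v,r:cv2.resize(im[v-r*3//4:v+r*3//4,u-r:u+r,::-1],(400,300))
cv2.imwrite('pics/c4.png',np.vstack([np.hstack([cv2.resize(f['pixels'][:,:,::-1],(400,300)),c(g['pixels'],255,190,80)]),np.hstack([c(e['pixels'],245,220,80),cv2.resize(e['pixels'][:,:,::-1],(400,300))])]))
E
```

```text
8.35 [0.57301762 0.12852022 0.01174054] [[-0.9993, 0.0362, 0.0002], [0.0362, 0.9993, -0.001], [-0.0002, -0.001, -1.0]] [ 0.49720226 -1.00643896 -0.3177533 ] 0.009860367894551485
```

View pics/c4.png

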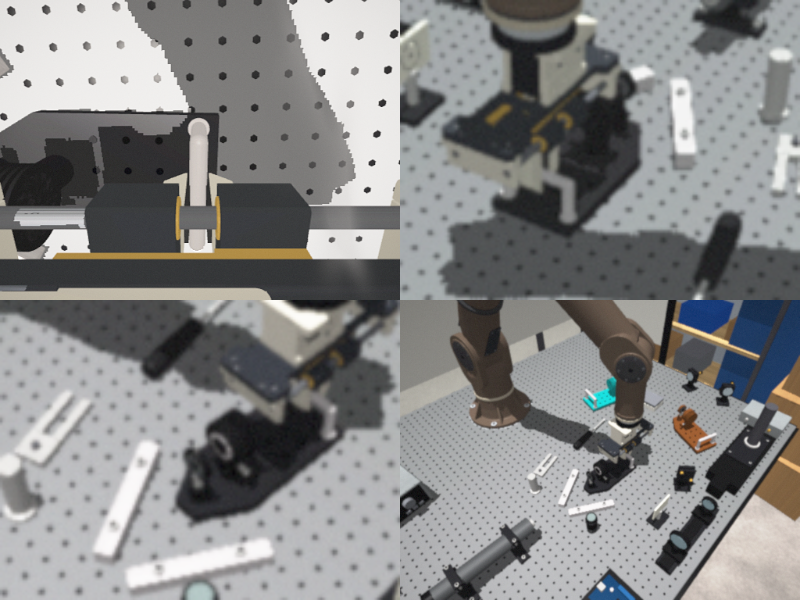

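The sled is held (bar in the jaws) with its nose at the V's mouth (scene crop 185,500), and the bystanders are untouched. I'll measure the sled and bars in the same view.

```bash
python3 - <<'E'
from h import *
O=np.array([564,-126.8]); d=np.array([np.cos(np.radians(-92.1)),np.sin(np.radians(-92.1))]); l=np.array([-d[1],d[0]])
def rep(q,n):
    c,s,a=cv2.minAreaRect(q.astype(np.float32)); b=cv2.boxPoints((c,s,a)); 
    print(n,len(q),'c',np.round(c,1),np.round(s,1),'dockframe',np.round([((x-O)@d,(x-O)@l) for x in b],1).tolist(), 'ang',[round(float(np.degrees(np.arctan2(*(b[i+1]-b[i])[::-1]))),1) for i in (0,1)])
for fn in('s4.png','w4.png','d4.png'):
    f=load(fn);P=pts(f);z=P[...,2];br=f['pixels'].max(-1)
    X=P[...,:2]*1000-O; x=X@d; y=X@l
    m=(z>.011)&(z<.019)&(br<100)&(x>-210)&(x<20)&(abs(y)<60)
    k,lab=cv2.connectedComponents(m.astype(np.uint8)); m=lab==1+np.argmax(np.bincount(lab.ravel())[1:])
    rep(P[m][:,:2]*1000,fn+' sled')
    for sg in (-1,1):
        xs=[]
        for x0 in range(-170,0,10):
            k=m&(abs(x-x0)<5)
            if k.sum()>3: xs.append((x0,round(float((sg*y[k]).max()),1)))
        print('  edge',sg,xs)
    b=(z>.016)&(z<.024)&(br>120)&(x>-130)&(x<40)
    for sg in(-1,1):
        k=b&(sg*y>8)&(sg*y<115)
        if k.sum()>100: rep(P[k][:,:2]*1000,fn+' bar%d'%sg)
E
```

```text
s4.png sled 769 c [566.5  17.3] [132.1  90.4] dockframe [[-78.2, -48.3], [-77.8, 42.1], [-209.9, 42.7], [-210.3, -47.8]] ang [-2.3, 87.7]
  edge -1 [(-170, 4.3), (-160, 2.3), (-150, 46.4), (-140, 48.0), (-130, 20.6), (-120, 13.2), (-110, 36.2), (-100, 29.1), (-90, 25.3), (-80, 17.7)]
  edge 1 [(-170, 42.3), (-160, 41.7), (-150, 42.4), (-140, 41.6), (-130, 40.3), (-120, 36.4), (-110, 31.9), (-100, 25.9), (-90, 22.4), (-80, 14.3)]
s4.png bar-1 355 c [487.7 -84.1] [109.4 137. ] dockframe [[-93.7, -147.1], [39.5, -115.0], [13.9, -8.7], [-119.3, -40.7]] ang [-78.6, 11.4]
s4.png bar1 431 c [620.6 -83.1] [139.7  22.3] dockframe [[9.4, 10.7], [20.4, 30.1], [-100.9, 99.3], [-111.9, 79.9]] ang [-31.8, 58.2]
w4.png sled 9597 c [565.4  29. ] [109.4  69.8] dockframe [[-102.6, -41.5], [-99.6, 28.2], [-208.9, 32.9], [-211.9, -36.8]] ang [-4.6, 85.4]
  edge -1 [(-170, 29.2), (-160, 27.9), (-150, 27.6), (-140, 27.4), (-130, 31.7), (-120, 40.7), (-110, 36.4), (-100, 26.5)]
  edge 1 [(-170, 27.5), (-160, 30.2), (-150, 30.1), (-140, 30.1), (-130, -7.4), (-120, -7.0), (-110, -7.5), (-100, -10.6)]
d4.png sled 604 c [557.9  28.2] [ 83.3 129.4] dockframe [[-192.0, -79.1], [-77.9, -18.0], [-117.3, 55.5], [-231.3, -5.7]] ang [-63.9, 26.1]
  edge -1 [(-170, 49.2), (-160, 49.4), (-150, 50.6), (-140, 49.8), (-130, 47.1), (-120, 40.6), (-110, 35.6), (-100, 31.8), (-90, 26.3)]
  edge 1 [(-170, 28.2), (-160, 31.6), (-150, 33.9), (-140, 38.6), (-130, 38.3), (-120, -6.2), (-110, -0.2), (-100, -12.8), (-90, -11.0)]
d4.png bar-1 205 c [509.9 -74.2] [ 20.2 141.1] dockframe [[-107.0, -99.6], [15.7, -29.9], [5.7, -12.3], [-117.0, -82.0]] ang [-62.5, 27.5]
```

In both views the sled is parallel to the dock axis, about 3.5 mm toward -x, with about 80 mm to go. I'll shift it across and advance to about 12 mm short.

Call:
send_rows(deltas=[[[0,0,0],[-0.5,-3,0],1],[[0,0,0],[-1.5,-10,0],1],[[0,0,0],[-2.5,-20,0],1],[[0,0,0],[-3.5,-30,0],1],[[0,0,0],[-3.5,-40,0],1],[[0,0,0],[-3.5,-50,0],1],[[0,0,0],[-3.5,-59,0],1],[[0,0,0],[-3.5,-65,0],1],[[0,0,0],[-3.5,-68,0],1],[[0,0,0],[-3.5,-68,0],1]])

```text
time_s: 9.33
position: [0.5737, 0.0599, 0.0117]
ee_rot: [[-0.999, 0.037, -0.0], [0.037, 0.999, -0.001], [0.0, -0.001, -1.0]]
wrist_force: [0.5, -2.0, -0.7]
opening: 0.0101
```

```bash
cat > m.py <<'E'
from h import *
import sys
def go(t):
    s=status.sense(); print(s['time_s'],s['position'],np.round(s['ee_rot'],4).tolist(),s['wrist_force'],s['torque'],s['opening'])
    O=np.array([564,-126.8]); d=np.array([np.cos(np.radians(-92.1)),np.sin(np.radians(-92.1))]); l=np.array([-d[1],d[0]])
    ims=[]
    for cam in('scene','side'):
        f=save(cam,cam+t+'.png');P=pts(f);z=P[...,2];br=f['pixels'].max(-1)
        # dock origin as seen by this camera (first-look bars)
        off={'scene':np.array([1.5,1.65]),'side':np.array([-1.6,-1.65])}[cam] # lateral, along
        X=P[...,:2]*1000-O; x=X@d-off[1]; y=X@l-off[0]
        m=(z>.011)&(z<.0175)&(br<100)&(x>-210)&(x<20)&(abs(y)<60)
        k,lab=cv2.connectedComponents(m.astype(np.uint8)); m=lab==1+np.argmax(np.bincount(lab.ravel())[1:])
        print(cam,'nose x pct',np.round(np.percentile(x[m],[99,99.7,100]),1))
        for sg in(-1,1):
            print('  edge',sg,[(x0,round(float(np.percentile(sg*y[m&(abs(x-x0)<5)],97)),1)) for x0 in range(-150,10,10) if (m&(abs(x-x0)<5)).sum()>3])
        u,v=(235,230) if cam=='scene' else (262,185)
        ims.append(cv2.resize(f['pixels'][v-45:v+45,u-60:u+60,::-1],(400,300),interpolation=2))
    cv2.imwrite('pics/c%s.png'%t,np.hstack(ims))
go(sys.argv[1])
E
python3 m.py 5
```

```text
9.3333 [0.57373414 0.05985655 0.01171823] [[-0.9993, 0.0366, -0.0002], [0.0366, 0.9993, -0.0013], [0.0002, -0.0013, -1.0]] [ 0.51390794 -2.00381477 -0.74976115] [-0.31235627 -0.06472143 -0.00224154] 0.010095826635632008
scene nose x pct [-13.4 -12.  -11.2]
  edge -1 [(-150, 30.8), (-140, 41.4), (-130, 25.1), (-120, 2.0), (-110, -0.3), (-100, -0.6), (-90, -3.0), (-80, 42.6), (-70, 42.4), (-60, 18.6), (-50, 5.1), (-40, 31.0), (-30, 25.1), (-20, 18.9), (-10, 13.6)]
  edge 1 [(-150, 44.2), (-140, 42.2), (-130, 43.6), (-120, 44.8), (-110, 43.9), (-100, 42.4), (-90, 44.7), (-80, 44.5), (-70, 43.9), (-60, 40.8), (-50, 36.4), (-40, 29.4), (-30, 24.0), (-20, 17.4), (-10, 13.2)]
side nose x pct [-20.5 -15.  -13.1]
  edge -1 [(-150, 43.4), (-140, 44.8), (-130, 42.8), (-120, 42.8), (-110, 42.6), (-100, 41.7), (-90, 42.9), (-80, 43.2), (-70, 42.3), (-60, 41.9), (-50, 34.3), (-40, 26.9), (-30, 23.8), (-20, 20.5)]
  edge 1 [(-150, 10.5), (-140, -14.2), (-130, 12.6), (-120, 16.1), (-110, 18.3), (-100, 25.0), (-90, 30.0), (-80, 36.3), (-70, 36.7), (-60, 37.6), (-50, 35.0), (-40, 3.7), (-30, -5.7), (-20, -6.5)]
```

View pics/c5.png

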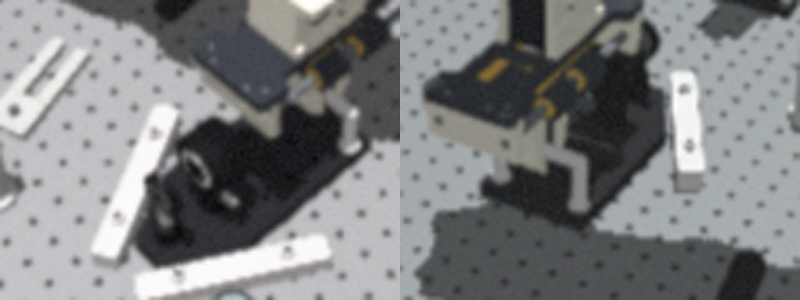

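Centred within about 1 mm, with about 12 mm to go and even gaps at both bars (left crop). Now a slow push.

Call:
send_rows(deltas=[[[0,0,0],[0,-2,0],1],[[0,0,0],[0,-4,0],1],[[0,0,0],[0,-6,0],1],[[0,0,0],[0,-8,0],1],[[0,0,0],[0,-9,0],1],[[0,0,0],[0,-9,0],1]])

```text
time_s: 9.93
position: [0.5734, 0.0528, 0.0117]
ee_rot: [[-0.999, 0.035, -0.0], [0.035, 0.999, 0.0], [0.0, 0.0, -1.0]]
wrist_force: [-0.6, 4.3, -0.9]
opening: 0.01
```

Call:
send_rows(deltas=[[[0,0,0],[0,-0.5,0],1],[[0,0,0],[0,-1,0],1],[[0,0,0],[0,-1.5,0],1],[[0,0,0],[0,-1.5,0],1]])

```text
time_s: 10.27
position: [0.5734, 0.0512, 0.0117]
ee_rot: [[-0.999, 0.035, 0.0], [0.035, 0.999, 0.0], [-0.0, 0.0, -1.0]]
wrist_force: [0.3, 4.4, -0.5]
opening: 0.0102
```

Call:
send_rows(deltas=[[[0,0,0],[0,-0.5,0],1],[[0,0,0],[0,-1,0],1],[[0,0,0],[0,-1,0],1]])

```text
time_s: 10.52
position: [0.5734, 0.0501, 0.0118]
ee_rot: [[-0.999, 0.035, 0.0], [0.035, 0.999, -0.0], [-0.0, -0.0, -1.0]]
wrist_force: [0.2, 4.2, -1.0]
opening: 0.0102
```

Only sliding friction so far. Continuing.

Call:
send_rows(deltas=[[[0,0,0],[0,-0.5,0],1],[[0,0,0],[0,-1,0],1],[[0,0,0],[0,-1,0],1]])

```text
time_s: 10.77
position: [0.5733, 0.0494, 0.0117]
ee_rot: [[-0.999, 0.035, 0.0], [0.035, 0.999, 0.0], [-0.0, 0.0, -1.0]]
wrist_force: [0.8, 5.9, -1.4]
opening: 0.0096
```

Call:
send_rows(deltas=[[[0,0,0],[0,-0.5,0],1],[[0,0,0],[0,-1,0],1],[[0,0,0],[0,-1,0],1]])

```text
time_s: 11.02
position: [0.5734, 0.0493, 0.0119]
ee_rot: [[-0.999, 0.034, 0.0], [0.034, 0.999, 0.001], [-0.0, 0.001, -1.0]]
wrist_force: [-0.5, 7.0, -2.3]
opening: 0.0099
```

Call:
send_rows(deltas=[[[0,0,0],[0,-0.5,0],1],[[0,0,0],[0,-1,0],1],[[0,0,0],[0,-1,0],1]])

```text
time_s: 11.27
position: [0.5734, 0.0492, 0.012]
ee_rot: [[-0.999, 0.034, 0.001], [0.034, 0.999, 0.002], [-0.001, 0.002, -1.0]]
wrist_force: [-0.2, 9.0, -0.1]
opening: 0.0099
```

Motion stopped at y≈0.0493 as the force rose, so there is contact. I'll measure seating before pushing more.

```bash
python3 m.py 6
```

```text
11.2667 [0.57341478 0.04921295 0.01196578] [[-0.9994, 0.0337, 0.0006], [0.0337, 0.9994, 0.0021], [-0.0006, 0.0022, -1.0]] [-0.2086424   9.0329205  -0.13451981] [ 2.07754625 -0.01706082 -0.01229427] 0.009910387125499763
scene nose x pct [-4.7 -2.6 -1.1]
  edge -1 [(-150, 16.8), (-140, 10.6), (-130, 41.5), (-120, 38.9), (-110, 5.0), (-100, -1.4), (-90, 0.9), (-80, -3.8), (-70, 41.4), (-60, 44.2), (-50, 31.3), (-40, 8.2), (-30, 27.8), (-20, 25.7), (-10, 18.2), (0, 13.7)]
  edge 1 [(-150, 44.7), (-140, 43.4), (-130, 43.6), (-120, 43.1), (-110, 44.5), (-100, 44.4), (-90, 44.4), (-80, 44.2), (-70, 44.0), (-60, 39.4), (-50, 34.6), (-40, 30.2), (-30, 25.1), (-20, 18.5), (-10, 12.2), (0, 8.0)]
side nose x pct [-12.4  -6.   -1.1]
  edge -1 [(-150, 42.0), (-140, 43.3), (-130, 42.9), (-120, 43.6), (-110, 42.0), (-100, 42.5), (-90, 42.9), (-80, 42.0), (-70, 41.0), (-60, 42.4), (-50, 37.4), (-40, 32.1), (-30, 27.5), (-20, 22.9), (-10, 16.9)]
  edge 1 [(-150, 33.9), (-140, 13.3), (-130, 2.2), (-120, -3.8), (-110, 16.0), (-100, 19.0), (-90, 24.5), (-80, 30.2), (-70, 36.3), (-60, 36.9), (-50, 37.4), (-40, 33.9), (-30, 2.9), (-20, -5.6), (-10, -7.7)]
```

View pics/c6.png

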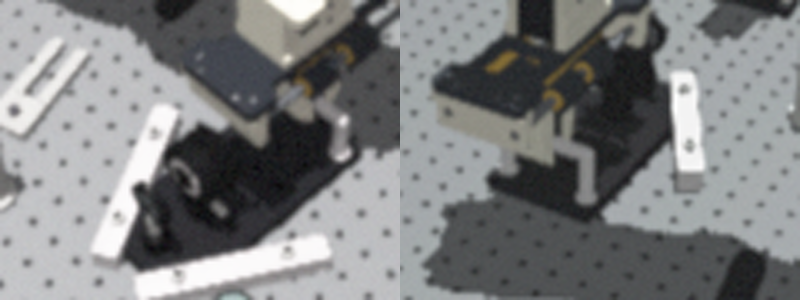

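It is about 1 mm from home. I'll loosen the jaws so the sled can align itself, then push the bar with the rear finger.

Call:
send_rows(deltas=[[[0,0,0],[0,0,0],0.56],[[0,0,0],[0,0,0],0.56],[[0,0,0],[0,0,0],0.56],[[0,0,0],[0,0,0],0.56]])

```text
time_s: 11.7
position: [0.5732, 0.0459, 0.0117]
ee_rot: [[-0.999, 0.036, -0.0], [0.036, 0.999, -0.001], [0.0, -0.001, -1.0]]
wrist_force: [-0.5, -0.0, -0.2]
opening: 0.02
```

Call:
send_rows(deltas=[[[0,0,0],[0,-1,0],0.56],[[0,0,0],[0,-2,0],0.56],[[0,0,0],[0,-3,0],0.56],[[0,0,0],[0,-3,0],0.56]])

```text
time_s: 12.03
position: [0.5732, 0.0446, 0.0117]
ee_rot: [[-0.999, 0.035, 0.0], [0.035, 0.999, 0.001], [-0.0, 0.001, -1.0]]
wrist_force: [-0.2, 2.5, -1.3]
opening: 0.0204
```

Call:
send_rows(deltas=[[[0,0,0],[0,-0.7,0],0.56],[[0,0,0],[0,-1.5,0],0.56],[[0,0,0],[0,-1.5,0],0.56]])

```text
time_s: 12.28
position: [0.5732, 0.0445, 0.0118]
ee_rot: [[-0.999, 0.034, 0.0], [0.034, 0.999, 0.002], [-0.0, 0.002, -1.0]]
wrist_force: [0.3, 6.5, -1.0]
opening: 0.0203
```

Call:
send_rows(deltas=[[[0,0,0],[0,-1,0],0.56],[[0,0,0],[0,-2,0],0.56],[[0,0,0],[0,-2,0],0.56]])

```text
time_s: 12.53
position: [0.5732, 0.0441, 0.012]
ee_rot: [[-0.999, 0.033, 0.001], [0.033, 0.999, 0.004], [-0.001, 0.004, -1.0]]
wrist_force: [0.5, 10.2, -0.7]
opening: 0.0202
```

Call:
send_rows(deltas=[[[0,0,0],[0,-1,0],0.56],[[0,0,0],[0,-2,0],0.56],[[0,0,0],[0,-2,0],0.56]])

```text
time_s: 12.78
position: [0.5731, 0.0437, 0.0122]
ee_rot: [[-1.0, 0.031, 0.001], [0.031, 0.999, 0.005], [-0.001, 0.005, -1.0]]
wrist_force: [-0.6, 14.5, 0.5]
opening: 0.0202
```

Call:
send_rows(deltas=[[[0,0,0],[0,-1,0],0.56],[[0,0,0],[0,-2,0],0.56],[[0,0,0],[0,-2,0],0.56]])

```text
time_s: 13.03
position: [0.5731, 0.0436, 0.0124]
ee_rot: [[-1.0, 0.03, 0.002], [0.03, 1.0, 0.007], [-0.001, 0.007, -1.0]]
wrist_force: [-1.1, 18.1, 0.6]
opening: 0.0201
```

Call:
send_rows(deltas=[[[0,0,0],[0,-1,0],0.56],[[0,0,0],[0,-2,0],0.56],[[0,0,0],[0,-3,0],0.56],[[0,0,0],[0,-3,0],0.56]])

```text
time_s: 13.37
position: [0.5732, 0.0435, 0.0127]
ee_rot: [[-1.0, 0.028, 0.002], [0.028, 1.0, 0.01], [-0.002, 0.01, -1.0]]
wrist_force: [-1.1, 26.2, 0.8]
opening: 0.0199
```

Call:
send_rows(deltas=[[[0,0,0],[0,5,0],0.56],[[0,0,0],[0,10,0],0.4],[[0,0,0],[0,15,0],0],[[0,0,0],[0,15,0],-0.5],[[0,0,0],[0,15,0],-1],[[0,0,0],[0,15,0],-1],[[0,0,0],[0,15,0],-1],[[0,0,0],[0,15,0],-1],[[0,0,0],[0,15,0],-1],[[0,0,0],[0,15,0],-1]])

```text
time_s: 14.2
position: [0.5733, 0.0485, 0.0117]
ee_rot: [[-0.999, 0.035, -0.0], [0.035, 0.999, -0.0], [0.0, -0.0, -1.0]]
wrist_force: [0.6, -0.3, -0.3]
opening: 0.0757
```

It stopped firmly at 26 N and is now free. I'll rise and inspect.

Call:
send_rows(deltas=[[[0,0,0],[0,0,0],-1],[[0,0,0],[0,0,0],-1],[[0,0,0],[0,0,-10],-1],[[0,0,0],[0,0,-30],-1],[[0,0,0],[0,0,-60],-1],[[0,0,0],[0,20,-95],-1],[[0,0,0],[0,50,-130],-1],[[0,0,0],[0,85,-155],-1],[[0,0,0],[0,115,-170],-1],[[0,0,0],[0,130,-175],-1]])

```text
time_s: 15.03
position: [0.5785, 0.1853, 0.1917]
ee_rot: [[-1.0, 0.03, 0.006], [0.03, 1.0, 0.005], [-0.005, 0.005, -1.0]]
wrist_force: [0.4, 0.8, -0.2]
opening: 0.0915
```

Call:
send_rows(deltas=[[[0,0,0],[0,30,0],-1],[[0,0,0],[0,65,0],-1],[[0,0,0],[0,95,0],-1],[[0,0,0],[0,110,0],-1],[[0,0,0],[0,110,0],-1]])

```text
time_s: 15.45
position: [0.5801, 0.2933, 0.1868]
ee_rot: [[-1.0, 0.029, -0.001], [0.029, 1.0, 0.002], [0.001, 0.002, -1.0]]
wrist_force: [-1.6, 0.3, -0.3]
opening: 0.0919
```

```bash
python3 m.py 7; python3 - <<'E'
from h import *
O=np.array([564,-126.8]); d=np.array([np.cos(np.radians(-92.1)),np.sin(np.radians(-92.1))])
for fn,off in(('scene7.png',(1.5,1.65)),('side7.png',(-1.6,-1.65))):
    f=load(fn);P=pts(f);z=P[...,2];br=f['pixels'].max(-1); l=np.array([-d[1],d[0]])
    x=(P[...,:2]*1000-O)@d-off[1]; y=(P[...,:2]*1000-O)@l-off[0]
    m=(z>.01)&(z<.0185)&(br<100)&(x>-210)&(x<12)&(abs(y)<60)
    q=np.stack([x[m],y[m]],1).astype(np.float32); c,s,a=cv2.minAreaRect(q); print(fn,np.round(cv2.boxPoints((c,s,a)),1).tolist(),np.round(s,1),a)
    for sg in(-1,1): # side edges angle
        e=[(x0,np.percentile(y[m&(abs(x-x0)<4)],98 if sg>0 else 2)) for x0 in range(-180,-58,8) if (m&(abs(x-x0)<4)).sum()>5]
        p=np.polyfit(*zip(*e),1); print('  side edge',sg,'angle',np.degrees(np.arctan(p[0])),np.round(np.std(np.polyval(p,[i[0] for i in e])-[i[1] for i in e]),2))
E
```

```text
15.45 [0.58008243 0.29334544 0.18679098] [[-0.9996, 0.0294, -0.001], [0.0294, 0.9996, 0.0024], [0.0011, 0.0024, -1.0]] [-1.59878258  0.29201035 -0.2691055 ] [ 0.03169659 -0.00280763 -0.03007543] 0.09185481628637496
scene nose x pct [-3.8 -1.7 -0.5]
  edge -1 [(-150, 40.7), (-140, 41.1), (-130, 40.5), (-120, 37.3), (-110, 8.3), (-100, 0.3), (-90, -0.5), (-80, -3.7), (-70, 41.8), (-60, 42.5), (-50, 38.2), (-40, 8.1), (-30, 29.5), (-20, 24.7), (-10, 19.4), (0, 14.3)]
  edge 1 [(-150, 43.4), (-140, 43.5), (-130, 42.0), (-120, 42.9), (-110, 44.0), (-100, 44.7), (-90, 44.2), (-80, 43.6), (-70, 44.5), (-60, 40.3), (-50, 33.3), (-40, 28.6), (-30, 23.3), (-20, 18.3), (-10, 13.6), (0, 6.3)]
side nose x pct [-11.7  -3.6  -0.1]
  edge -1 [(-150, 41.7), (-140, 42.1), (-130, 43.6), (-120, 42.9), (-110, 42.6), (-100, 43.1), (-90, 40.8), (-80, 43.1), (-70, 43.3), (-60, 44.0), (-50, 40.0), (-40, 32.2), (-30, 27.5), (-20, 21.9), (-10, 18.7), (0, 14.5)]
  edge 1 [(-150, 41.1), (-140, 41.6), (-130, 38.9), (-120, -11.4), (-110, 39.3), (-100, 40.3), (-90, 42.1), (-80, 42.5), (-70, 43.4), (-60, 40.5), (-50, 42.0), (-40, 31.2), (-30, 3.6), (-20, -6.0), (-10, -7.0), (0, -4.9)]
scene7.png [[-192.3000030517578, -44.599998474121094], [-0.8999999761581421, -46.599998474121094], [0.0, 44.79999923706055], [-191.3000030517578, 46.900001525878906]] [ 91.5 191.4] 89.3902359008789
  side edge -1 angle 12.086467785039556 17.32
  side edge 1 angle -0.49969087910594395 0.85
side7.png [[-191.6999969482422, -44.70000076293945], [-0.20000000298023224, -44.900001525878906], [-0.0, 47.20000076293945], [-191.5, 47.5]] [ 92.1 191.5] 89.92850494384766
  side edge -1 angle -0.45981245869969684 0.64
  side edge 1 angle 5.084722295620493 14.32
```

View pics/c7.png

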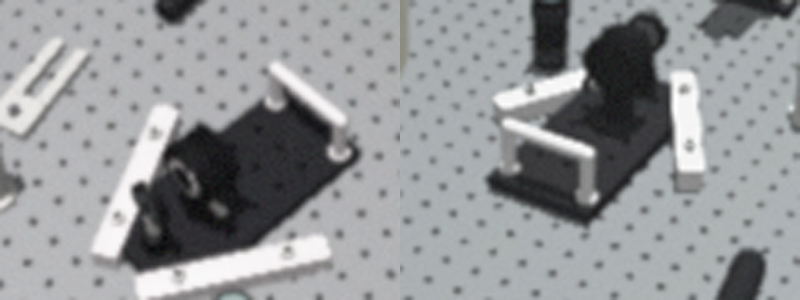

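Both views put the nose at 0 to -0.5 mm and the yaw within about 0.5° of the axis. For a closer check of both contacts, I'll look from above with the wrist camera, staying high.

Call:
send_rows(deltas=[[[0,0,0],[0,0,-15],-1],[[0,0,0],[-5,-25,-40],-1],[[0,0,0],[-15,-60,-60],-1],[[0,0,0],[-25,-95,-60],-1],[[0,0,0],[-35,-130,-60],-1],[[0,0,0],[-45,-165,-60],-1],[[0,0,0],[-55,-200,-60],-1],[[0,0,0],[-60,-235,-60],-1],[[0,0,0],[-60,-270,-60],-1],[[0,0,0],[-60,-305,-60],-1]])

```text
time_s: 16.38
position: [0.6302, -0.0229, 0.2468]
ee_rot: [[-0.999, 0.038, -0.0], [0.038, 0.999, -0.001], [0.0, -0.001, -1.0]]
wrist_force: [0.6, 0.0, -1.1]
opening: 0.0918
```

Call:
send_rows(deltas=[[[0,0,0],[0,-30,0],-1],[[0,0,0],[0,-43,0],-1],[[0,0,0],[0,-43,0],-1],[[0,0,0],[0,-43,0],-1]])

```text
time_s: 16.72
position: [0.6289, -0.0633, 0.2468]
ee_rot: [[-0.999, 0.038, -0.0], [0.038, 0.999, -0.0], [0.0, -0.0, -1.0]]
wrist_force: [0.4, 1.1, 0.1]
opening: 0.0915
```

```bash
python3 - <<'E'
from h import *
s=status.sense();print(s['time_s'],s['position'],s['wrist_force'])
f=save('wrist','w8.png')
cv2.imwrite('pics/c8.png',cv2.resize(f['pixels'][:,:,::-1],(800,600),interpolation=2))
P=pts(f);z=P[...,2];br=f['pixels'].max(-1).astype(int)
m=(z>.016)&(z<.025)&(br>120)
k,l,st,_=cv2.connectedComponentsWithStats(m.astype(np.uint8))
for i in range(1,k):
    if st[i,4]>300:
        c,s_,a=cv2.minAreaRect(P[l==i][:,:2].astype(np.float32)*1000);print('bar',st[i],np.round(c,1),np.round(s_,1),a)
m=((z>.0115)&(z<.018)&(br<110)&(P[...,0]>.48)&(P[...,0]<.65)&(P[...,1]<.08)&(P[...,1]>-.14))
c,s_,a=cv2.minAreaRect(P[m][:,:2].astype(np.float32)*1000);print('plate',m.sum(),np.round(c,1),np.round(s_,1),a,np.round(cv2.boxPoints((c,s_,a)),1).tolist())
E
```

```text
16.7167 [ 0.62888193 -0.06325063  0.24679242] [0.3930789  1.14482837 0.11407426]
bar [ 185   19  108   77 1963] [514.6 -77.4] [ 21.4 139.9] 27.796106338500977
bar [ 188  113  100   66 1544] [621.3 -82.2] [139.7  20.3] 57.627994537353516
plate 5365 [570.  -29.2] [184.2  88.6] 87.82455444335938 [[522.2999877929688, -119.5], [610.7999877929688, -122.9000015258789], [617.7999877929688, 61.20000076293945], [529.2000122070312, 64.5]]
```

View pics/c8.png

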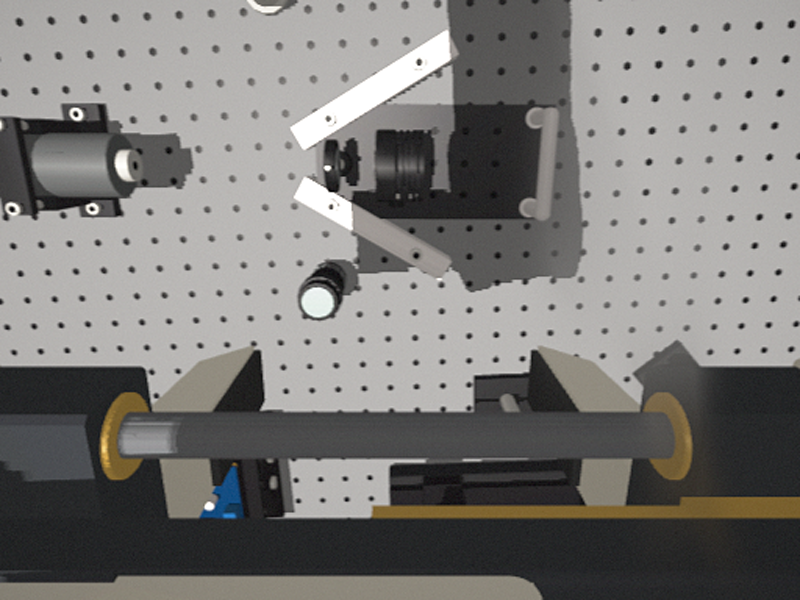

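From above, the sled lies at -92.2° against the dock's -92.3°. Laterally it is at 0 mm, and its tail edge is at y≈62.9 mm against an expected 63.0. Both tapers lie against the bars at (380,100) and (375,205), and the bystanders are standing. Handing in.

```bash
python3 -c "
from workcell import manip; print(manip.sign_off())"
```

```text
the job is handed in; nothing more can be done
None
```

The sled is home in the V dock and released, and I've handed the job in at about 17 s of the 42 s allowed. I gripped it by its handle, slid it flat and in line with the dock, then pushed with loosened jaws so it could align itself. It stopped firmly at 26 N.

**Last checks**
- **Fit from above (wrist camera):** the sled lies within about 0.1° of the dock's centre line, with no sideways offset I could measure. Its tail edge is within about 0.3 mm of where it should be at home. That view cut off the nose, so the depth comes from the tail edge.
- **Fit from the scene and side cameras:** the nose is 0 to 0.5 mm short of home. The angle differs by up to 0.5°, which is about the noise in those views.
- **Other objects:** those in view in the pictures looked undisturbed. I did not re-measure each one.

**Disagreement:** the reported tool position is about 27 mm lower than the real fingertips in all three cameras. Because of this, my first grip closed on air above the handle without touching anything. I corrected for it and gripped again.

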